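Measure a blind bore with a depth gauge and put the gauge away with its reading

TASK

Take the depth of the bore in the wooden display base: pick up the depth gauge, set it flat on the base with its rod, still raised, over the bore, then push the rod's head down until the rod rests on the bottom of the bore and keep it pressed there for about two seconds. Then lift the gauge off by its black grip and put it away in the open drawer, lying level across both ledges with the rod hanging between them and still showing the depth just measured. Set the gauge down rather than dropping it, leave the drawer open, and do not move or upset the glue bottle, the swab cup and the bowl.

Things in the scene. Friction and masses are not known exactly. Their poses are not given: they have to be found in the camera images.
- base: Pale wooden display base, a fixed block 220 x 110 x 70 mm (its x, y, z). Origin: centre of its underside, on the bench; its flat top is 70 mm above it. One round blind bore, 28 mm in diameter, opens in its top, 30 mm from the block's centre along its +x.
- bore_mouth (a point): Centre of the bore's mouth, level with the base's top. The bore's axis is vertical, its floor 45 mm below this point. Same axes as the base.
- gauge: Depth gauge, loose, about 0.4 kg: an aluminium beam 190 x 36 x 20 mm (x, y, z) standing on its flat underside. Origin: centre of that underside; x along the beam, z up. The black grip plate stands on the beam at x = -45 mm; the rod's steel guide bush (24 mm diameter, up to z = 40 mm) at x = +40 mm.
- rod: The gauge's steel rod, 10 mm in diameter, 105 mm long with its head. Origin: centre of its lower tip. Slides only along the gauge's z (at its x = +40 mm, y = 0). Starts raised, tip 3 to 20 mm above the beam's underside; can go to 60 mm below it. With the gauge flat on the base and the rod on the bore's floor the tip is 45 mm below the underside: the reading to keep.
- cabinet_drawer0: Drawer, open towards the robot, of a low white fixed cabinet 160 mm high. Origin: centre of its underside, 16 mm above the bench; x points into the cabinet, z up. Inside 225 (x) by 248 mm (y), floor at z = 6 mm, front's top at 132, sides' top at 122. Only x = -112 mm (front's inner face) to about +45 mm is outside the cabinet and open upward. Slides on 1 N of friction, open 163 to 180 mm.
- glue: Bystander: white glue bottle, 58 mm in diameter, 165 mm high, loose. Origin: centre of its underside.
- swab_cup: Bystander: clear cup of cotton swabs, 84 mm in diameter, about 115 mm high with the swabs, loose. Origin: centre of its underside.
- bowl: Bystander: blue ceramic bowl, 120 mm in diameter, 55 mm high, loose. Origin: centre of its underside.
- grip (a point): Centre of the top of the gauge's black upright grip plate: 50 mm along the beam, 20 mm thick across it, 46 mm tall above the beam; this point is 66 mm above the beam's underside. Axes as the gauge.
- rod_head (a point): Centre of the flat top of the rod's round head (26 mm in diameter, 8 mm thick), 105 mm above the rod's tip. Pushing it down takes about 3 N of steady friction plus 1.5 N per 100 mm/s; the rod has no spring and stays where it is left.
- ledge_tops (a point): Centre of the drawer at the height of its two plywood ledges' flat tops (66 mm above the drawer's origin), axes as the drawer. The ledges run along x, from y = 62 mm out to the side walls at 124 mm on either side; between them is an open trough 60 mm deep. The gauge goes with its beam along y, an end on each ledge, about centred, either way round.
Mind the look-alikes: they are no part of the job. Several things have the shape of the gauge; the one meant has the colours described above.

How it is judged:
By the outcome, as a careful person would: the job done as asked, in the order asked, and still so for the second after the job is handed in, with the robot touching nothing.
It also fails if it takes over 64 s, if anything falls off the work surface, if the arm or the gripper's body presses on something with over 40 N, if the wrist force passes 120 N, or if a joint passes its speed limit or range.

ROBOT

A 6-joint arm with a two-finger parallel gripper is mounted at the origin on the work surface. World frame = base frame: x ahead of the robot, y to its left, z up, the work surface at z = 0. Lengths are in m, angles in rad, forces in N, time in s.
With the tool pointing down it reaches from about 0.25 to 0.725 m from the base axis. Payload 4 kg.
Tool frame: the origin (TCP) lies midway between the tips of the shut fingers; the grasp point (between the pads) lies 19 mm behind it; y points along the fingers, z is the direction in which the jaws open and shut, and the axes are right-handed (so a half turn about y gives the same grasp; the last joint's range is limited). The gripper opens to 85 mm and grips with 20 to 120 N. Pads are 22 mm wide; open, the fingers measure 114 mm over their backs; the gripper's body (76 mm by 85 mm) begins 54 mm behind the grasp point. The pads swing forward as they close: fully open they stand 13 mm farther back than shut.
Start: joints at [1.294, 0.241, 0.005, 1.335, 0, 1.571], TCP at [0.137, 0.481, 0.231] pointing down, gripper open.
Joint ranges: [-2.72, 2.72], [-1.05, 1.87], [-1.09, 1.28], [-1.99, 2.15], [-1.42, 1.44], [-3.14, 3.14]. Speed limits (rad/s): [2.79, 2.79, 3.14, 3.14, 3.14, 3.14].

INTERFACE

Orientations are given as a unit quaternion [x, y, z, w].
In Python, from workcell import bot gives the robot as it stands. The module is installed in compiled form; this text tells all that it offers.
- The arm moves only by the shell command python3 -m handwheel 'ROWS' [OPENING]. ROWS is JSON, a list of rows, each a list of 6 numbers: the shift along the tool's x, y, z in units of 25 mm (1.0 is 25 mm), then the turn, a rotation vector about the tool's x, y, z in units of 10 degrees (1.0 is 10 degrees). A call has exactly 5 rows; each row is the pose to reach, as a shift and turn from the pose commanded when the call began, along the tool's axes at that moment; what a row does not reach only later rows make up. A row lasts 1/8 s, in which the tool goes at most 62.5 mm and 10.7 degrees, less where a joint would pass 70% of its speed; a pose out of reach is approached as far as the arm can. A call with a gripper value outside its range is refused whole. OPENING is the gripper command: -1 is shut, 1 is fully open, values between are in proportion, set as the call begins (- or left out, the last holds). The fingers move at their own pace and stop on an object; the grip force is fixed at half the most. Time passes only in rows, so rows that repeat a pose let the fingers close, or fill a call up. It gives the time, the measured TCP pose, the force and the opening at its end, in the units of the state.
- bot.get_obs(): the state, without advancing time (a new reading comes with each control period).
- bot.camera(name): name is "scene" or "top" or "wrist"; returns a dict with "color" (480x640x3 uint8, red, green, blue), "fx", "fy", "cx", "cy" (pixels), "rvec" (rotation vector, rad) and "tvec" (3), from world to camera coordinates, as OpenCV has them. Camera axes: x right, y down, z forward; pixel columns grow to the right and rows downward; lengths in m; the calibration is good to about 2 mm. A picture is of the moment at which its call begins. There is no depth.
- bot.job_done(): hands the job in, once; it reports no verdict.
The state is a dict: "clock": time; "joint_pos": joint angles; "joint_vel": joint speeds; "tau": joint torques, N m; "eef_pos": TCP position; "tool_rot": TCP orientation; "ft_force": force on the tool from outside, world axes, zero at the start; "ft_torque": the same for the moment, N m; "grip_width": finger opening in m.
Only numpy, scipy, OpenCV 4.12 (cv2) and the standard library are available. Lean on these libraries where they do the work, as an engineer would, in place of code of your own. Each camera call takes 0.05 s, during which the arm holds its last target.

## Working session

There is one attempt and no reset: what is moved stays moved. The work goes in short steps, Python scripts to look and compute and a shell command to move; the robot and the scene stay as the last step left them, time stands still between calls to the robot, and variables do not carry over. Pictures are saved under pics/ and viewed, and the job is handed in when it is done.

```bash
mkdir -p pics; ls; python3 - <<'E'
from workcell import bot
import cv2,numpy as np
o=bot.get_obs()
for k,v in o.items(): print(k,np.round(v,4))
for n in ["scene","top","wrist"]:
    c=bot.camera(n); cv2.imwrite(f"pics/{n}0.png",c["color"][:,:,::-1])
    print(n,c["fx"],c["fy"],c["cx"],c["cy"],np.round(c["rvec"],4),np.round(c["tvec"],4))
E
```

```text
pics
clock 0.0
joint_pos [1.294  0.2414 0.0037 1.3352 0.     1.5708]
joint_vel [ 0.0011  0.0021 -0.0017 -0.0008 -0.0006  0.    ]
tau [ 9.00000e-04 -3.72310e+01  2.52413e+01  1.69000e-02  0.00000e+00
  0.00000e+00]
eef_pos [0.1365 0.4804 0.2304]
tool_rot [ 0.7011 -0.0977  0.0975 -0.6996]
ft_force [ 0.2947  0.234  -0.1167]
ft_torque [ 0.0224 -0.0585  0.0402]
grip_width 0.085
scene 548.509826315423 548.509826315423 328.0760336650372 232.26621078449094 [ 1.0273  2.5973 -0.8199] [ 0.3408 -0.2897  1.4805]
top 538.9836771727719 538.9836771727719 324.5936855736727 241.59248757698967 [ 2.1763 -2.0451  0.2181] [0.0602 0.5544 1.3639]
wrist 383.84829988839255 383.84829988839255 317.055271789241 236.36152261588217 [-2.3295 -1.7611 -0.2325] [-0.4995 -0.034   0.3782]
```

View pics/scene0.png

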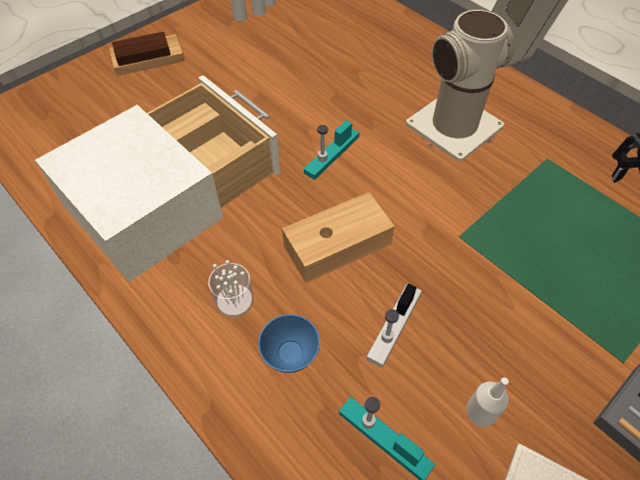

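View pics/top0.png

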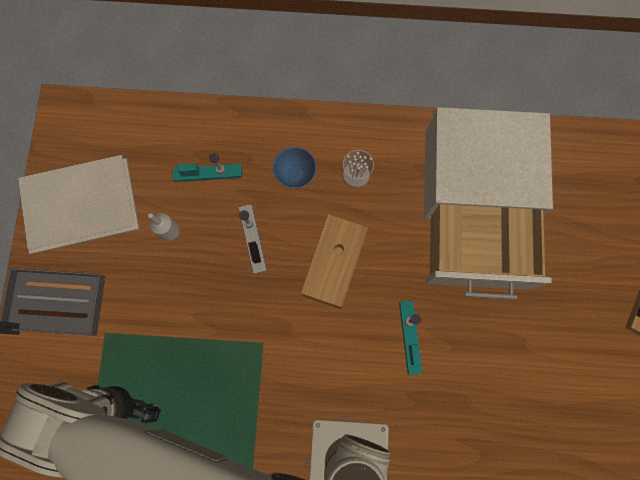

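View pics/wrist0.png

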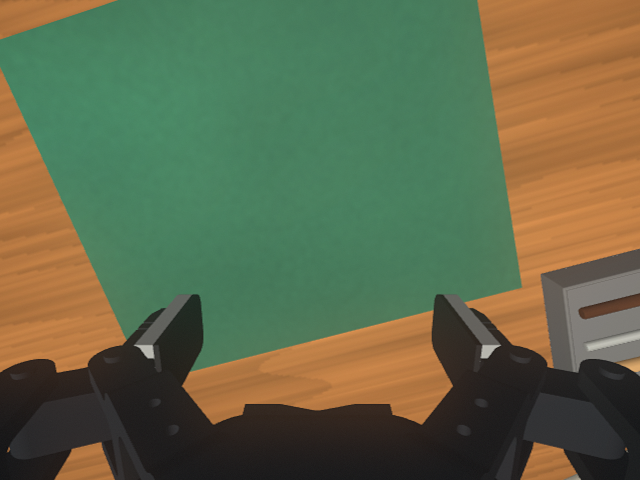

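The top view shows the aluminium gauge with the black grip at about (252,240), the base with its bore at (338,249), and the open drawer at (490,240). The teal gauges are look-alikes. I'll zoom in to pick corners.

```bash
python3 - <<'E'
import cv2
def crop(n,x,y,w,h,s,out):
    im=cv2.imread(f"pics/{n}.png")[y:y+h,x:x+w]
    im=cv2.resize(im,None,fx=s,fy=s,interpolation=cv2.INTER_CUBIC)
    for i in range(0,w,10):
        cv2.putText(im,str(x+i),(i*s,8),0,.3,(0,255,255),1); cv2.line(im,(i*s,0),(i*s,h*s),(0,255,255) ,1) if 0 else cv2.line(im,(i*s,10),(i*s,16),(0,255,255),1)
    for i in range(0,h,10):
        cv2.putText(im,str(y+i),(0,i*s+4),0,.3,(0,255,255),1); cv2.line(im,(20,i*s),(26,i*s),(0,255,255),1)
    cv2.imwrite(out,im)
crop("top0",230,195,145,115,5,"pics/c1.png")
crop("top0",420,180,140,120,5,"pics/c2.png")
crop("scene0",275,185,160,120,5,"pics/c3.png")
crop("scene0",355,275,80,100,6,"pics/c4.png")
crop("scene0",140,70,150,140,4,"pics/c5.png")
E
```

```text
(no output)
```

View pics/c1.png

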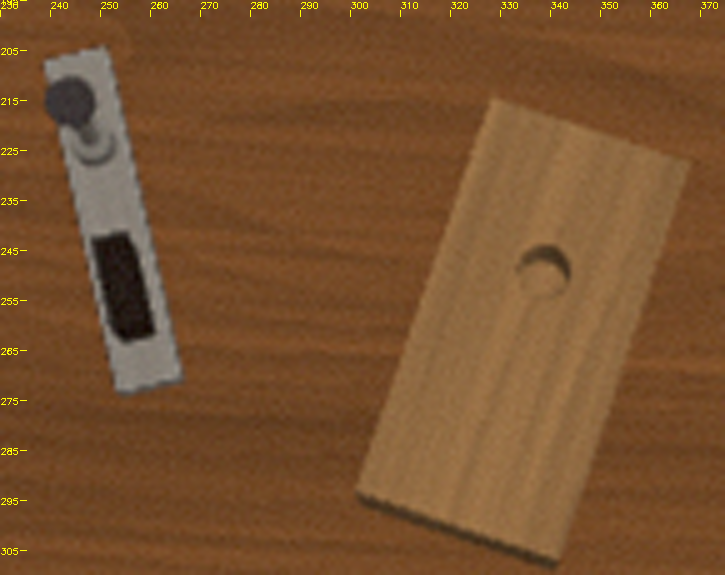

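View pics/c2.png

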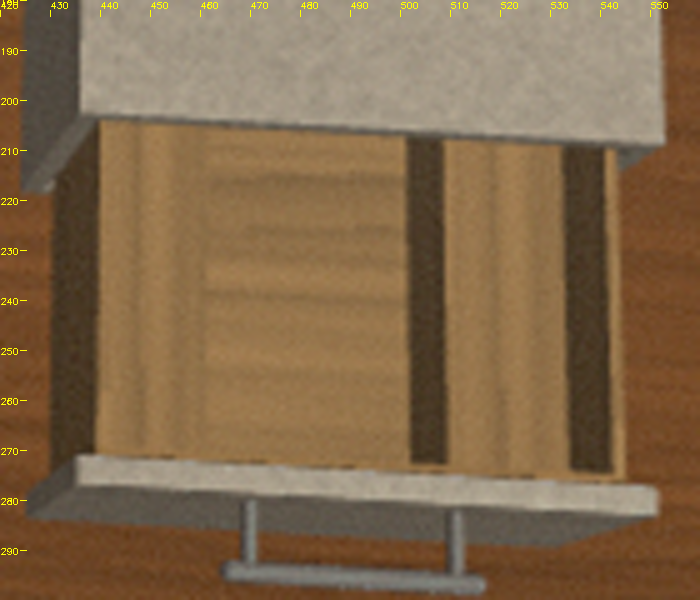

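View pics/c3.png

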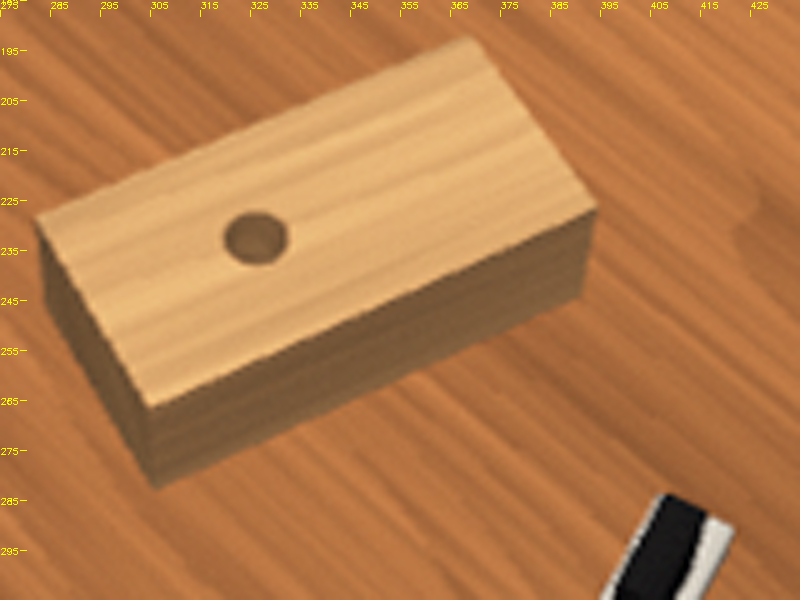

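View pics/c4.png

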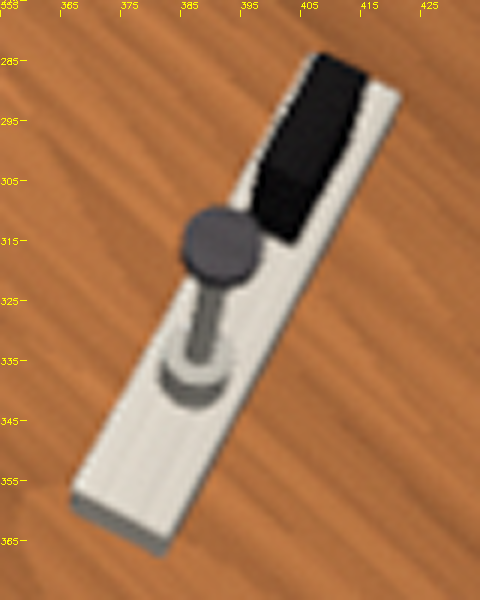

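View pics/c5.png

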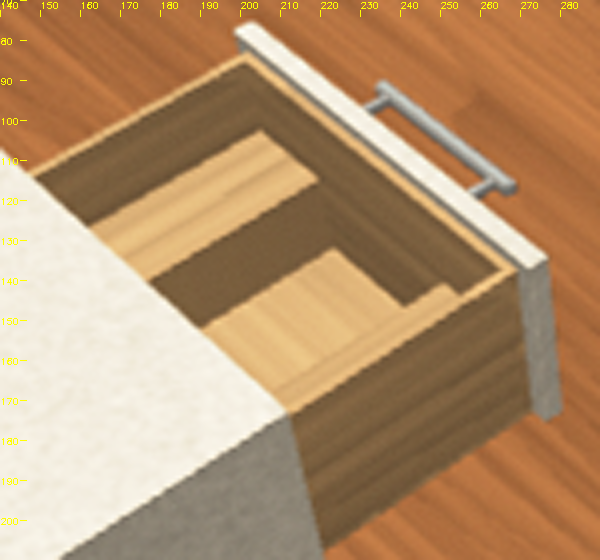

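```bash
cat > h.py <<'E'
import numpy as np,cv2,pickle
from scipy.optimize import least_squares
from scipy.spatial.transform import Rotation as R
def K(c): return np.array([[c["fx"],0,c["cx"]],[0,c["fy"],c["cy"]],[0,0,1]])
def proj(c,P): return cv2.projectPoints(np.atleast_2d(np.array(P,float)),np.array(c["rvec"]),np.array(c["tvec"]),K(c),None)[0][:,0]
def ray(c,uv,z):
    Rm=cv2.Rodrigues(np.array(c["rvec"]))[0];o=-Rm.T@np.array(c["tvec"])
    d=Rm.T@np.linalg.inv(K(c))@np.array([uv[0],uv[1],1.]);return o+d*(z-o[2])/d[2]
def place(p,P,z0): # p=x,y,yaw
    c,s=np.cos(p[2]),np.sin(p[2]);P=np.atleast_2d(np.array(P,float))/1000
    return np.c_[p[0]+c*P[:,0]-s*P[:,1],p[1]+s*P[:,0]+c*P[:,1],z0+P[:,2]]
def fit(cams,obs,z0,p0): # obs: list of (cam, local mm, pixel)
    f=lambda p: np.concatenate([(proj(cams[n],place(p,L,z0))[0]-np.array(uv)) for n,L,uv in obs])
    r=least_squares(f,p0,loss="soft_l1");return r.x,f(r.x).reshape(-1,2)
E
python3 - <<'E'
from workcell import bot
from h import *
cams={n:bot.camera(n) for n in ["scene","top"]}
for n,c in cams.items():
    Rm=cv2.Rodrigues(np.array(c["rvec"]))[0];print(n,-Rm.T@np.array(c["tvec"]))
T,S="top","scene"
# rough
print("bore",ray(cams[T],(338.2,249.2),.07),ray(cams[S],(325.8,232.4),.07))
base=[(T,(110,55,70),(328,214.2)),(T,(110,-55,70),(367.6,226.8)),(T,(-110,-55,70),(341.4,306.6)),(T,(-110,55,70),(301,293.2)),
(S,(110,-55,70),(281.8,228.2)),(S,(-110,-55,70),(369.4,192.2)),(S,(-110,55,70),(394,226.2)),(S,(110,55,70),(304.6,266)),(S,(110,55,0),(306,282.2)),(S,(-110,55,0),(390.8,244))]
g=[(T,(95,18,20),(238.2,206.6)),(T,(95,-18,20),(250.4,203.8)),(T,(-95,-18,20),(266.2,270.2)),(T,(-95,18,20),(253.4,272.8)),
(S,(95,-18,20),(366.6,356.2)),(S,(95,18,20),(382.1,364.9)),(S,(-95,18,20),(421.6,290.4)),(S,(95,18,0),(381.6,367.4))]
for nm,ob,z0 in (("base",base,0),("gauge",g,0)):
    for sel in ("both",T,S):
        o=[k for k in ob if sel=="both" or k[0]==sel]
        p,r=fit(cams,o,z0,[.4,.05,-.3]); print(nm,sel,np.round(p,4),np.round(r,1).tolist() if sel=="both" else np.abs(r).max())
        if nm=="base": print(" bore",place(p,(30,0,70),0))
    if nm=="gauge": pg,_=fit(cams,g,0,[.4,.2,.2])
# rod head height
for h in (105,110,115,120,125):
    P=place(pg,(40,0,h),0);print(h,proj(cams[T],P),proj(cams[S],P))
d=[(S,(-112,-124,66),(205.1,102.1)),(S,(-112,-62,66),(219.1,114.6)),(S,(-112,62,66),(223.4,131.4))]
def q(u,v):return (420+u/5-.4,180+v/5-.4)
lines=[(-62,q(445,140)),(-62,q(447,455)),(-124,q(564,150)),(-124,q(570,465)) ]
def res(p):
    r=[(proj(cams[n],place(p,L,.016))[0]-np.array(uv)) for n,L,uv in d]
    c,s=np.cos(p[2]),np.sin(p[2])
    for y,uv in lines:
        w=ray(cams[T],uv,.082)[:2]-p[:2]; r.append(np.array([(-s*w[0]+c*w[1]-y/1000)*400]))
    return np.concatenate(r)
r=least_squares(res,[.4,-.3,0]);print("drawer",r.x,np.round(r.fun,2))
cams2={n:{k:(v if k!="color" else None) for k,v in c.items()} for n,c in cams.items()}
pickle.dump((cams2,pg),open("c.pkl","wb"))
for n,uv in (("bowl",(295,168)),("cup",(357,168)),("glue",(168,230))): print(n,ray(cams[T],uv,.03))
E
```

```text
scene [1.00174978 0.55426136 1.03974428]
top [0.25753215 0.08361084 1.44845527]
bore [0.52899464 0.05782137 0.07      ] [0.53060467 0.05816698 0.07      ]
base both [ 0.5009  0.066  -0.2639] [[-0.1, -0.0], [-0.1, 0.4], [-0.1, 0.1], [-0.5, -0.3], [-0.1, -0.2], [-0.6, -0.8], [0.4, -0.3], [-0.1, 0.1], [-0.7, 0.8], [0.4, -0.2]]
 bore [[0.52983117 0.05812679 0.07      ]]
base top [ 0.501   0.0655 -0.2599] 0.2759274316085225
 bore [[0.53002734 0.05774331 0.07      ]]
base scene [ 0.5008  0.0663 -0.267 ] 0.788757100355042
 bore [[0.52970937 0.05838097 0.07      ]]
gauge both [0.5556 0.2918 0.3068] [[-0.1, -0.1], [0.6, -0.3], [0.1, -0.3], [-0.3, 0.3], [-0.5, -0.2], [0.5, -0.3], [0.1, -0.5], [0.1, 1.0]]
gauge top [0.5553 0.2919 0.3113] 0.4007862212096711
gauge scene [0.5558 0.2919 0.3043] 1.0618656964604725
105 [[244.47149373 216.03302481]] [[390.81086017 318.53255994]]
110 [[244.19744363 215.54115527]] [[391.08129659 317.3354772 ]]
115 [[243.9214441  215.04578686]] [[391.35389326 316.12883213]]
120 [[243.64347425 214.54688209]] [[391.62867617 314.91250971]]
125 [[243.36351291 214.04440297]] [[391.90567173 313.68639305]]
drawer [ 0.61281521 -0.33091278 -0.04100616] [-5.41  1.13 -5.7   1.45 19.08 11.85  4.84  2.26  4.64  1.84]
bowl [0.7580007  0.18933954 0.03      ]
cup [0.76888264 0.01802358 0.03      ]
glue [0.56082072 0.51829919 0.03      ]
```

```bash
python3 - <<'E'
from h import *
cams,pg=pickle.load(open("c.pkl","rb"))
T,S="top","scene"
d=[(S,(-112,-124,66),(205.1,102.1)),(S,(-112,-62,66),(219.1,114.6)),(S,(-112,-62,6),(223.4,131.4)),(S,(-112,62,66),(250.9,140.4))]
def q(u,v):return (420+u/5-.4,180+v/5-.4)
lines=[(-62,66,q(445,140)),(-62,66,q(447,455)),(-124,66,q(564,150)),(-124,66,q(570,465)),(-62,6,q(404,145)),(-62,6,q(410,455)),(62,66,q(205,250)) ]
def res(p):
    r=[(proj(cams[n],place(p,L,.016))[0]-np.array(uv)) for n,L,uv in d]
    c,s=np.cos(p[2]),np.sin(p[2])
    for y,z,uv in lines:
        w=ray(cams[T],uv,.016+z/1000)[:2]-p[:2]; r.append(np.array([(-s*w[0]+c*w[1]-y/1000)*400]))
    return np.concatenate(r)
r=least_squares(res,[.4,-.3,0],loss="soft_l1");pd=r.x;print("drawer",pd,np.round(r.fun,2))
for L in ((-112,-124,132),(-112,124,132),(-112,0,122),(45,0,144)): print(L,place(pd,L,.016),proj(cams[T],place(pd,L,.016)),proj(cams[S],place(pd,L,.016)))
pickle.dump(pd,open("d.pkl","wb"))
E
```

```text
drawer [ 0.59493223 -0.32051002  0.00323858] [-0.18 -0.09  0.5  -0.32 -0.26  0.22 -0.24 -0.16 -0.3   0.08 -0.5  -0.33
  0.5  -0.19  0.42]
(-112, -124, 132) [[ 0.4833344  -0.44487209  0.148     ]] [[543.78486976 274.05745255]] [[200.21680993  81.35840873]]
(-112, 124, 132) [[ 0.48253123 -0.19687339  0.148     ]] [[442.15423542 268.11172943]] [[264.69383194 133.88002178]]
(-112, 0, 122) [[ 0.48293282 -0.32087274  0.138     ]] [[491.67247836 271.70077408]] [[231.75429742 109.78569993]]
(45, 0, 144) [[ 0.63993199 -0.32036428  0.16      ]] [[494.06982439 207.77655813]] [[174.53896597 135.26319723]]
```

```bash
cat >> h.py <<'E'
def down(phi): # tool pointing down, jaw axis azimuth phi
    z=np.array([np.cos(phi),np.sin(phi),0]);y=np.array([0,0,-1.]);x=np.cross(y,z);return R.from_matrix(np.c_[x,y,z])
def togo(bot,pos,phi):
    o=bot.get_obs();R0=R.from_quat(o["tool_rot"]);p=np.array(o["eef_pos"])
    z=R0.as_matrix()[:,2];az=np.arctan2(z[1],z[0])
    if phi is None: phi=az
    phi=az+(phi-az+np.pi/2)%np.pi-np.pi/2
    sh=R0.inv().apply(np.array(pos)-p)/.025; rv=np.degrees((R0.inv()*down(phi)).as_rotvec())/10
    print("t",o["clock"],"pos",p.round(4),"az",round(az,4),"q",np.round(o["joint_pos"],3),"F",np.round(o["ft_force"],1),"grip",round(o["grip_width"],4))
    print("GO shift",sh.round(3),"turn",rv.round(3))
E
python3 - <<'E'
from workcell import bot
from h import *
o=bot.get_obs();print(R.from_quat(o["tool_rot"]).as_matrix().round(3))
c=bot.camera("wrist");Rm=cv2.Rodrigues(np.array(c["rvec"]))[0];w=-Rm.T@np.array(c["tvec"])
print("cam in tool",R.from_quat(o["tool_rot"]).inv().apply(w-np.array(o["eef_pos"])))
cams,pg=pickle.load(open("c.pkl","rb"))
g=place(pg,(-45,0,0),0)[0];print(g)
phi=pg[2]+np.pi/2
togo(bot,[g[0],g[1],.231],phi)
togo(bot,[g[0],g[1],.16],phi)
E
```

```text
[[ 0.962 -0.     0.273]
 [-0.273 -0.001  0.962]
 [ 0.    -1.    -0.001]]
cam in tool [-0.06635107 -0.14263694  0.00039605]
[0.51271812 0.27821259 0.        ]
t 0.3 pos [0.1366 0.4808 0.231 ] az 1.294 q [1.294 0.241 0.005 1.335 0.    1.571] F [-0.7 -0.  -0.1] grip 0.0855
GO shift [ 1.6688e+01  2.0000e-03 -3.6830e+00] turn [ 4.000e-03 -3.343e+00 -1.000e-03]
t 0.3 pos [0.1366 0.4808 0.231 ] az 1.294 q [1.294 0.241 0.005 1.335 0.    1.571] F [-0.7 -0.  -0.1] grip 0.0855
GO shift [16.688  2.842 -3.681] turn [ 4.000e-03 -3.343e+00 -1.000e-03]
```

```bash
python3 -m handwheel '[[1.5,0,-0.3,0,-0.3,0],[4,0,-0.9,0,-0.9,0],[6.5,0,-1.4,0,-1.4,0],[9,0,-2,0,-2,0],[11.5,0,-2.5,0,-2.5,0]]' 0.4; python3 - <<'E'
from workcell import bot
from h import *
cams,pg=pickle.load(open("c.pkl","rb"))
g=place(pg,(-45,0,0),0)[0]
togo(bot,[g[0],g[1],.15],pg[2]+np.pi/2)
E
```

```text
clock: 0.92
eef_pos: [0.3923, 0.3439, 0.2314]
tool_rot: [-0.705, -0.058, 0.057, 0.705]
ft_force: [1.1, 0.2, 0.8]
grip_width: 0.06
t 0.925 pos [0.3923 0.3439 0.2314] az 1.7335 q [0.72  0.283 0.062 1.349 0.    0.557] F [1.1 0.2 0.8] grip 0.06
GO shift [ 4.325  3.258 -3.375] turn [-0.003 -0.825  0.002]
```

```bash
python3 -m handwheel '[[2,1,-1.6,0,-0.4,0],[3.6,2,-3,0,-0.8,0],[4.2,2.6,-3.4,0,-0.83,0],[4.2,2.6,-3.4,0,-0.83,0],[4.2,2.6,-3.4,0,-0.83,0]]' 0.4; python3 - <<'E'
from workcell import bot
from h import *
cams,pg=pickle.load(open("c.pkl","rb"))
g=place(pg,(-45,0,0),0)[0]
togo(bot,[g[0],g[1],.026],pg[2]+np.pi/2)
c=bot.camera("wrist");cv2.imwrite("pics/w1.png",c["color"][:,:,::-1])
for L in ((-70,10,66),(-70,-10,66),(-20,10,66),(-20,-10,66),(-95,18,20),(-95,-18,20)):print(L,proj(c,place(pg,L,0)).round(1))
E
```

```text
clock: 1.55
eef_pos: [0.5072, 0.2787, 0.1668]
tool_rot: [-0.699, -0.108, 0.108, 0.699]
ft_force: [0.2, 0.7, -0.2]
grip_width: 0.0592
t 1.55 pos [0.5072 0.2787 0.1668] az 1.8763 q [5.020e-01 4.290e-01 1.040e-01 1.245e+00 1.000e-03 1.970e-01] F [ 0.2  0.7 -0.2] grip 0.0592
GO shift [ 0.206  5.633 -0.09 ] turn [-0.003 -0.007 -0.   ]
(-70, 10, 66) [[328.3 206.6]]
(-70, -10, 66) [[297.2 206.6]]
(-20, 10, 66) [[327.8 279.3]]
(-20, -10, 66) [[298.3 279.3]]
(-95, 18, 20) [[337.5 161.8]]
(-95, -18, 20) [[289.  161.9]]
```

View pics/w1.png

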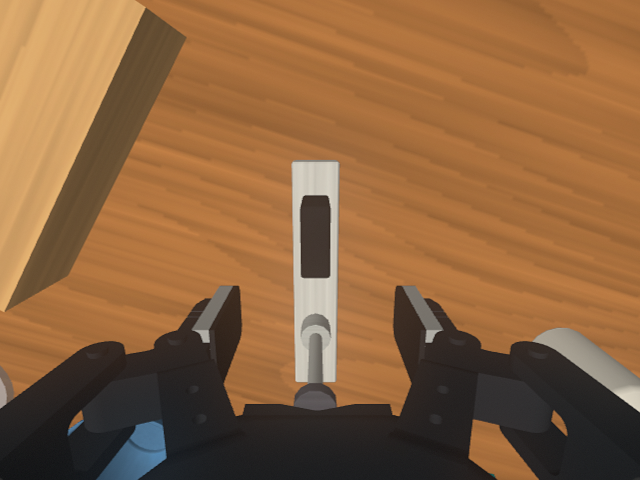

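```bash
python3 -m handwheel '[[0.2,1.6,-0.06,0,0,0],[0.2,3.4,-0.06,0,0,0],[0.2,4.8,-0.06,0,0,0],[0.2,5.6,-0.06,0,0,0],[0.2,5.6,-0.06,0,0,0]]' 0.4; python3 -m handwheel '[[0,0,0,0,0,0],[0,0,0,0,0,0],[0,0,0,0,0,0],[0,0,0,0,0,0],[0,0,0,0,0,0]]' -1;  python3 - <<'E'
from workcell import bot
from h import *
cams,pg=pickle.load(open("c.pkl","rb"))
g=place(pg,(-45,0,0),0)[0]
togo(bot,[g[0],g[1],.026],pg[2]+np.pi/2)
c=bot.camera("wrist");cv2.imwrite("pics/w2.png",c["color"][:,:,::-1])
E
```

```text
clock: 2.22
eef_pos: [0.5112, 0.2786, 0.0257]
tool_rot: [0.699, 0.107, -0.109, -0.699]
ft_force: [-0.2, 1.1, 0.0]
grip_width: 0.0598
clock: 2.85
eef_pos: [0.5141, 0.2789, 0.0281]
tool_rot: [-0.698, -0.108, 0.106, 0.7]
ft_force: [-1.7, 1.4, 5.8]
grip_width: 0.0194
t 2.85 pos [0.5141 0.2789 0.0281] az 1.8756 q [ 0.497  0.563 -0.07   0.935  0.001  0.192] F [-1.7  1.4  5.8] grip 0.0194
GO shift [-0.06   0.086 -0.011] turn [-0.009 -0.011  0.017]
```

View pics/w2.png

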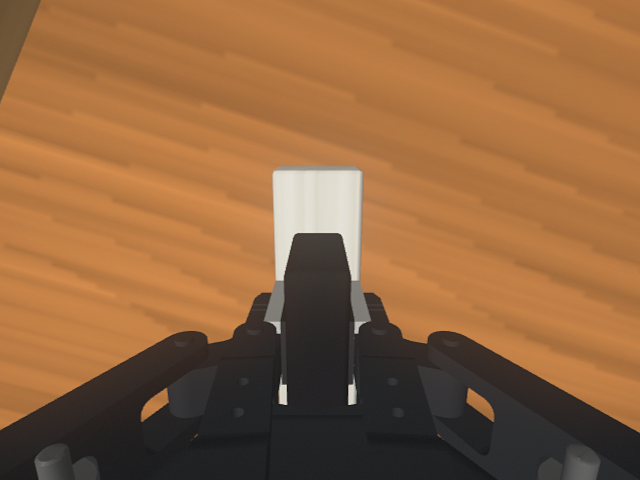

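```bash
python3 -m handwheel '[[0,-0.6,0,0,0,0],[0,-2,0,0,0,0],[0,-3.4,0,0,0,0],[0,-4.4,0,0,0,0],[0,-4.4,0,0,0,0]]';  python3 - <<'E'
from workcell import bot
from h import *
togo(bot,[.4493,.0799,.135],1.3069)
for n in ("wrist","scene"):
    c=bot.camera(n);cv2.imwrite(f"pics/{n}3.png",c["color"][:,:,::-1] if n=="wrist" else cv2.resize(c["color"][240:400,300:500,::-1],None,fx=4,fy=3.75))
E
```

```text
clock: 3.52
eef_pos: [0.5143, 0.2782, 0.1384]
tool_rot: [-0.699, -0.108, 0.106, 0.699]
ft_force: [0.5, -0.0, -5.4]
grip_width: 0.0191
t 3.525 pos [0.5143 0.2782 0.1384] az 1.8748 q [ 0.496  0.457  0.07   1.181 -0.     0.192] F [ 0.5 -0.  -5.4] grip 0.0191
GO shift [-4.856  0.115 -6.79 ] turn [-0.009  3.254  0.021]
```

View pics/scene3.png

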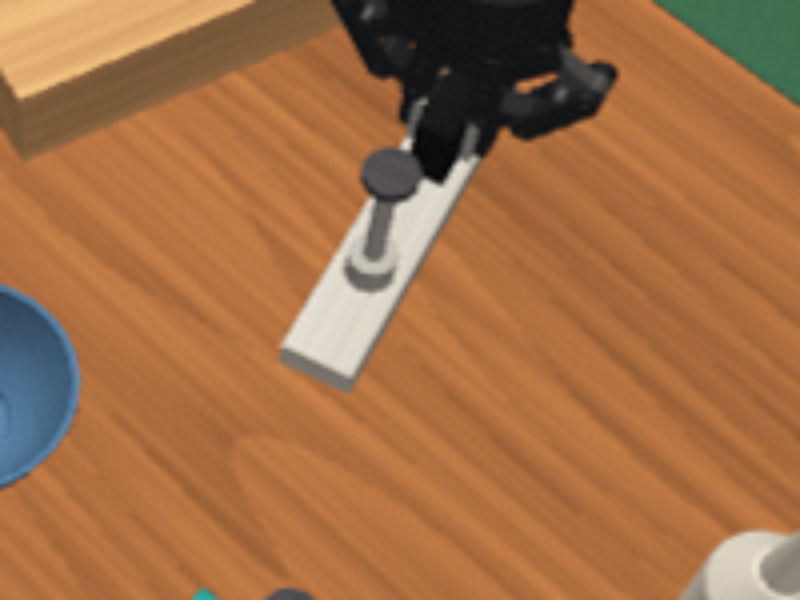

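View pics/wrist3.png

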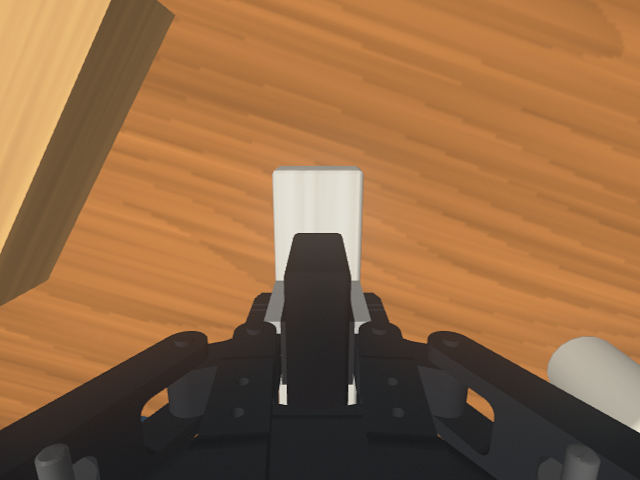

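The gauge is held level: the grip and beam sit at the same wrist pixels as before the lift. I'm carrying it over the bore.

```bash
python3 -m handwheel '[[-0.6,0,-0.8,0,0.4,0],[-1.7,0,-2.4,0,1.1,0],[-3.1,0,-4.4,0,2.1,0],[-4.3,0,-6,0,2.9,0],[-4.85,0.1,-6.8,0,3.25,0]]'; python3 -m handwheel '[[0,0,0,0,0,0],[0,0,0,0,0,0],[0,0,0,0,0,0],[0,0,0,0,0,0],[0,0,0,0,0,0]]';   python3 - <<'E'
from workcell import bot
from h import *
togo(bot,[.4493,.0799,.098],1.3069)
for n in ("scene","top"):
    c=bot.camera(n);cv2.imwrite(f"pics/{n}4.png",cv2.resize(c["color"][170:320,260:420,::-1],None,fx=5,fy=4))
E
```

```text
clock: 4.25
eef_pos: [0.4453, 0.0768, 0.1319]
tool_rot: [0.701, -0.096, 0.093, -0.7]
ft_force: [1.0, 0.3, -4.6]
grip_width: 0.0195
clock: 4.88
eef_pos: [0.4485, 0.0798, 0.1337]
tool_rot: [0.701, -0.092, 0.092, -0.701]
ft_force: [-0.6, 0.6, -6.1]
grip_width: 0.0197
t 4.875 pos [0.4485 0.0798 0.1337] az 1.309 q [ 0.176  0.224 -0.283  1.064 -0.     0.438] F [-0.6  0.6 -6.1] grip 0.0197
GO shift [0.029 1.429 0.011] turn [ 0.     0.012 -0.   ]
```

View pics/scene4.png

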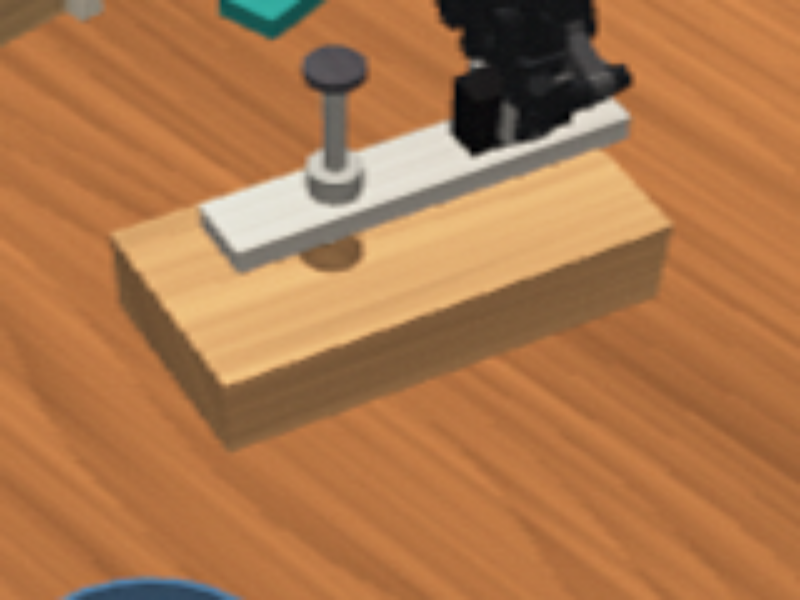

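View pics/top4.png

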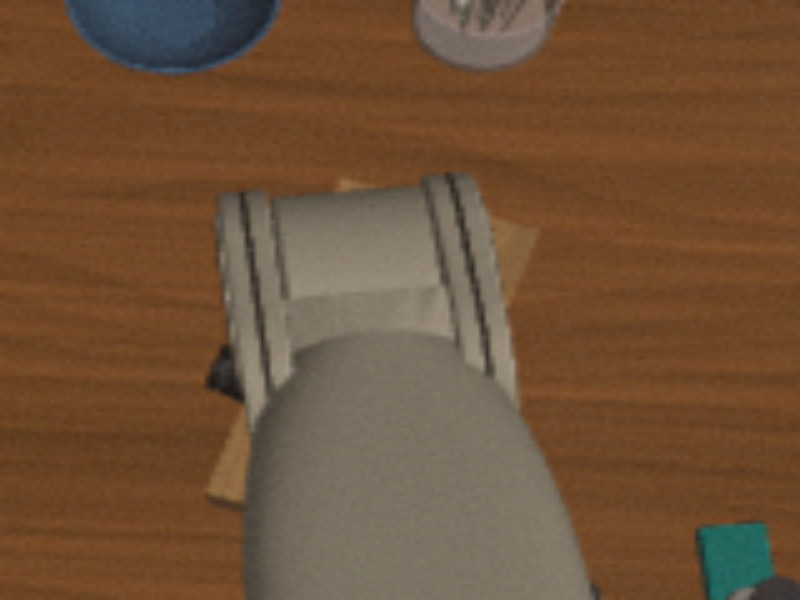

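```bash
python3 - <<'E'
from h import *
cams,pg=pickle.load(open("c.pkl","rb"))
S="scene"
f=lambda u,v:(260+u/5-.4,170+v/4-.4)
ob=[(S,(95,-18,20),f(203,208)),(S,(95,18,20),f(240,257)),(S,(-95,18,20),f(629,118)),(S,(95,18,0),f(241,271)),(S,(-95,18,0),f(627,132)),(S,(40,0,120),f(335,68))]
p,r=fit(cams,ob,.1337-.0281,[.49,.07,-.26]);print(p,r.round(1));print(place(p,(40,0,0),0))
E
```

```text
[ 0.4904071   0.06850188 -0.23553938] [[-0.9 -0.3]
 [ 0.  -0.1]
 [ 0.4 -1.2]
 [ 0.   2. ]
 [-0.1  1.1]
 [ 0.4 -0.7]]
[[0.52930264 0.05916718 0.        ]]
```

```bash
python3 -m handwheel '[[0.02,0.5,0.02,0,0,0],[0.02,1,0.02,0,0,0],[0.02,1.25,0.02,0,0,0],[0.02,1.36,0.02,0,0,0],[0.02,1.4,0.02,0,0,0]]'; python3 -m handwheel '[[0,0.02,0,0,0,0],[0,0.04,0,0,0,0],[0,0.04,0,0,0,0],[0,0.04,0,0,0,0],[0,0.04,0,0,0,0]]'
```

```text
clock: 5.6
eef_pos: [0.4491, 0.0797, 0.0987]
tool_rot: [0.701, -0.093, 0.093, -0.701]
ft_force: [-0.7, -0.7, -4.3]
grip_width: 0.0194
clock: 6.22
eef_pos: [0.4492, 0.0798, 0.0981]
tool_rot: [-0.701, 0.092, -0.093, 0.701]
ft_force: [-2.6, 0.6, -1.1]
grip_width: 0.0194
```

```bash
python3 -m handwheel '[[0,0.02,0,0,0,0],[0,0.04,0,0,0,0],[0,0.04,0,0,0,0],[0,0.04,0,0,0,0],[0,0.04,0,0,0,0]]'; python3 - <<'E'
from workcell import bot
from h import *
c=bot.camera("scene");cv2.imwrite("pics/s5.png",cv2.resize(c["color"][170:320,260:420,::-1],None,fx=5,fy=4))
E
```

```text
clock: 6.85
eef_pos: [0.4493, 0.0798, 0.0981]
tool_rot: [-0.701, 0.092, -0.093, 0.701]
ft_force: [-5.1, 0.8, 8.0]
grip_width: 0.0194
```

View pics/s5.png

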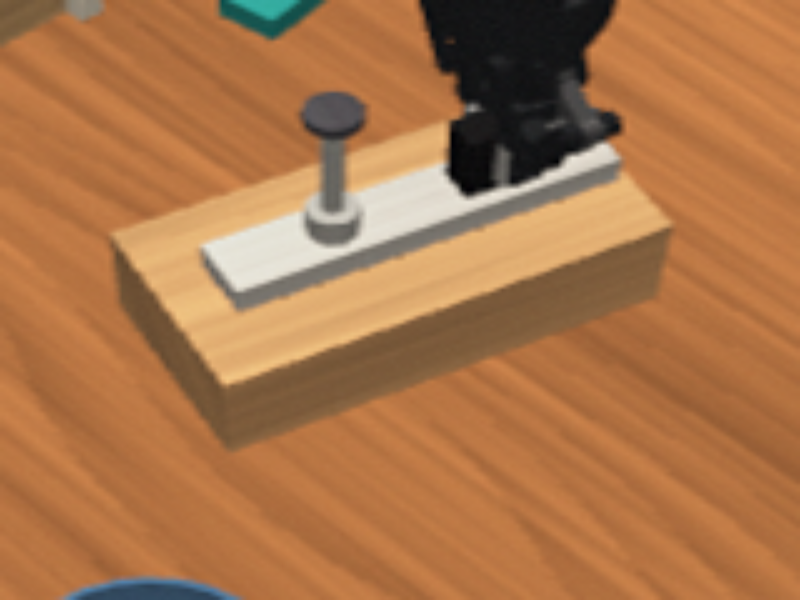

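```bash
python3 -m handwheel '[[0,0,0,0,0,0],[0,0,0,0,0,0],[0,0,0,0,0,0],[0,-0.4,0,0,0,0],[0,-1.2,0,0,0,0]]' 0; python3 -m handwheel '[[0,-1,0,0,0,0],[0,-2.5,0,0,0,0],[0,-3.6,0,0,0,0],[0,-3.8,0,0,0,0],[0,-3.8,0,0,0,0]]' -1;  python3 - <<'E'
from workcell import bot
from h import *
c=bot.camera("scene");cv2.imwrite("pics/s6.png",cv2.resize(c["color"][140:320,260:420,::-1],None,fx=5,fy=3.3))
togo(bot,[.5298,.0581,.2],1.3069)
c=bot.camera("wrist");cv2.imwrite("pics/w6.png",c["color"][:,:,::-1])
E
```

```text
clock: 7.52
eef_pos: [0.4484, 0.0796, 0.1269]
tool_rot: [0.701, -0.093, 0.092, -0.701]
ft_force: [0.9, 0.5, -0.1]
grip_width: 0.043
clock: 8.15
eef_pos: [0.449, 0.0797, 0.2217]
tool_rot: [-0.701, 0.093, -0.093, 0.701]
ft_force: [0.8, 0.6, 0.1]
grip_width: -0.0002
t 8.2 pos [0.4485 0.0796 0.221 ] az 1.3079 q [ 0.176  0.159 -0.125  1.288 -0.     0.438] F [-0.7 -0.2 -1.5] grip -0.0001
GO shift [3.364 0.835 0.016] turn [ 0.003  0.006 -0.007]
```

View pics/s6.png

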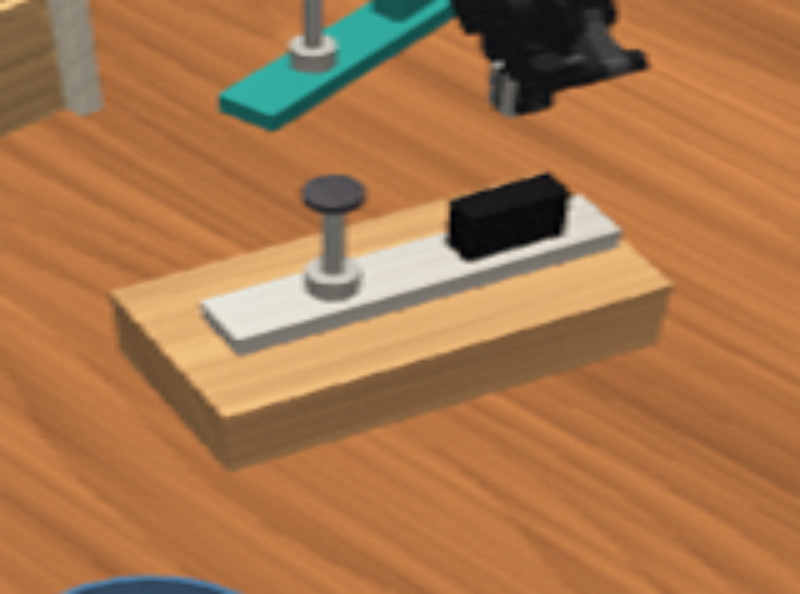

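View pics/w6.png

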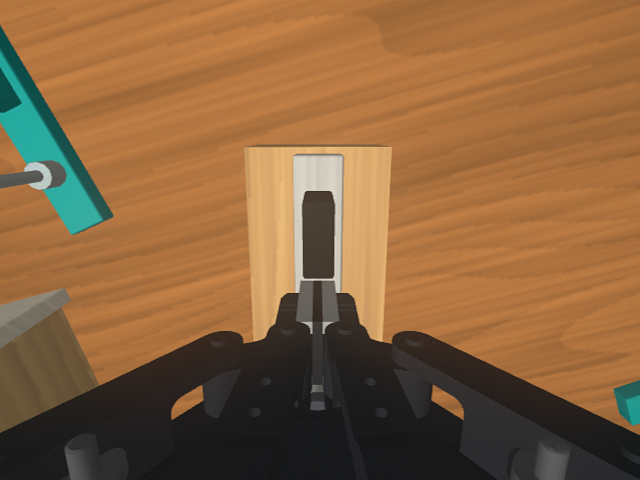

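```bash
python3 - <<'E'
from h import *
cams,pg=pickle.load(open("c.pkl","rb"))
S="scene"
f=lambda u,v:(260+u/5-.4,140+v/3.3-.35)
ob=[(S,(95,-18,20),f(202,307)),(S,(95,18,20),f(239,341)),(S,(-95,18,20),f(620,231)),(S,(95,18,0),f(239,354)),(S,(-95,18,0),f(618,245)),(S,(-95,-18,20),f(586,197))]
p,r=fit(cams,ob,.07,[.49,.07,-.26]);print(p,r.round(1));P=place(p,(40,0,0),0)[0];print(P)
for h in (112,116,118,120,122,124):print(h,proj(cams[S],place(p,(40,0,h),.07)),f(334,192))
E
```

```text
[ 0.49128348  0.06924418 -0.25990891] [[-0.5 -1.8]
 [-0.2  0.3]
 [ 1.  -0.3]
 [ 0.   1.6]
 [ 0.6  1. ]
 [-0.8 -1.3]]
[0.52994002 0.05896448 0.        ]
112 [[326.56414533 200.11833027]] (326.40000000000003, 197.8318181818182)
116 [[326.57532029 198.86344856]] (326.40000000000003, 197.8318181818182)
118 [[326.58093289 198.23318698]] (326.40000000000003, 197.8318181818182)
120 [[326.58656233 197.60103363]] (326.40000000000003, 197.8318181818182)
122 [[326.5922087  196.96697998]] (326.40000000000003, 197.8318181818182)
124 [[326.59787207 196.33101744]] (326.40000000000003, 197.8318181818182)
```

```bash
python3 -m handwheel '[[0.6,0,0,0,0,0],[1.8,0,0.01,0,0,0],[2.9,0,0.02,0,0,0],[3.36,0.3,0.03,0,0,0],[3.36,0.6,0.03,0,0,0]]'; python3 -m handwheel '[[0,0,0,0,0,0],[0,0.3,0,0,0,0],[0,0.6,0,0,0,0],[0,0.9,0,0,0,0],[0,1.2,0,0,0,0]]';  python3 - <<'E'
from workcell import bot
from h import *
c=bot.camera("scene");cv2.imwrite("pics/s7.png",cv2.resize(c["color"][140:320,260:420,::-1],None,fx=5,fy=3.3))
togo(bot,[.5299,.0588,.13],1.3069)
E
```

```text
clock: 8.88
eef_pos: [0.5304, 0.0583, 0.2051]
tool_rot: [0.701, -0.094, 0.092, -0.701]
ft_force: [-1.0, -0.2, 0.1]
grip_width: -0.0002
clock: 9.5
eef_pos: [0.5301, 0.0588, 0.1768]
tool_rot: [-0.701, 0.093, -0.093, 0.701]
ft_force: [-2.5, 0.4, 4.2]
grip_width: -0.0001
t 9.55 pos [0.53   0.0587 0.1757] az 1.3082 q [ 0.11   0.336 -0.011  1.224  0.     0.373] F [0.7 0.6 0.1] grip 0.0001
GO shift [-4.000e-03  1.829e+00  1.000e-03] turn [-0.     0.007 -0.004]
```

View pics/s7.png

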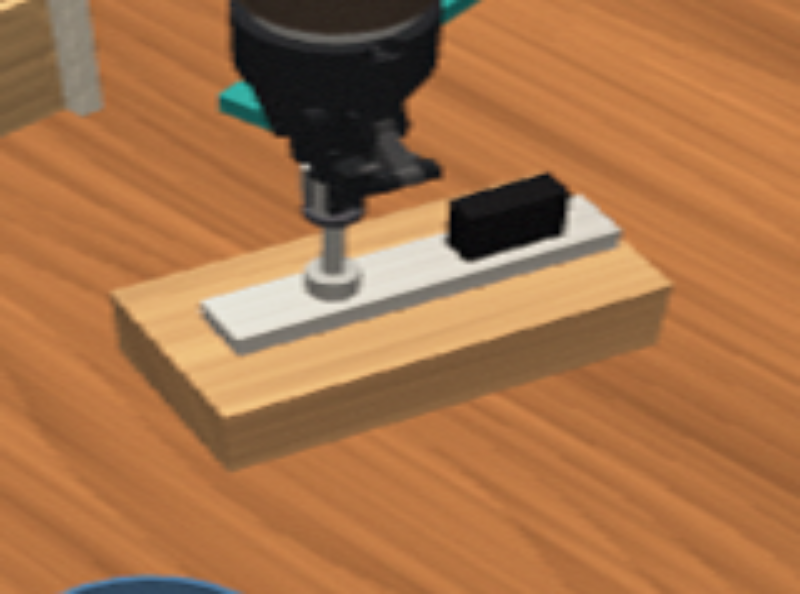

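```bash
python3 -m handwheel '[[0,0.35,0,0,0,0],[0,0.75,0,0,0,0],[0,1.15,0,0,0,0],[0,1.45,0,0,0,0],[0,1.6,0,0,0,0]]'; python3 -m handwheel '[[0,0.06,0,0,0,0],[0,0.12,0,0,0,0],[0,0.16,0,0,0,0],[0,0.2,0,0,0,0],[0,0.2,0,0,0,0]]'
```

```text
clock: 10.18
eef_pos: [0.5305, 0.0586, 0.1361]
tool_rot: [-0.701, 0.093, -0.093, 0.701]
ft_force: [-0.8, 1.2, 3.0]
grip_width: 0.0003
clock: 10.8
eef_pos: [0.5304, 0.0586, 0.1318]
tool_rot: [-0.701, 0.093, -0.093, 0.701]
ft_force: [0.4, 1.7, 1.5]
grip_width: -0.0
```

```bash
python3 -m handwheel '[[0,0.03,0,0,0,0],[0,0.06,0,0,0,0],[0,0.08,0,0,0,0],[0,0.1,0,0,0,0],[0,0.1,0,0,0,0]]'
```

```text
clock: 11.42
eef_pos: [0.5305, 0.0586, 0.1301]
tool_rot: [-0.701, 0.092, -0.093, 0.701]
ft_force: [-0.4, 1.1, 6.1]
grip_width: 0.0
```

```bash
python3 -m handwheel '[[0,0.02,0,0,0,0],[0,0.04,0,0,0,0],[0,0.04,0,0,0,0],[0,0.04,0,0,0,0],[0,0.04,0,0,0,0]]'
```

```text
clock: 12.05
eef_pos: [0.5306, 0.0587, 0.13]
tool_rot: [-0.701, 0.092, -0.093, 0.701]
ft_force: [-3.7, 1.5, 11.4]
grip_width: 0.0003
```

The height has stopped at 0.130 and the force is up to 11 N, so the rod is on the floor. I'll hold it there for about 2.5 s.

```bash
H='done'; python3 -m handwheel '[[0,0.02,0,0,0,0],[0,0.02,0,0,0,0],[0,0.02,0,0,0,0],[0,0.02,0,0,0,0],[0,0.02,0,0,0,0]]'; python3 -m handwheel '[[0,0,0,0,0,0],[0,0,0,0,0,0],[0,0,0,0,0,0],[0,0,0,0,0,0],[0,0,0,0,0,0]]'; python3 -m handwheel '[[0,0,0,0,0,0],[0,0,0,0,0,0],[0,0,0,0,0,0],[0,0,0,0,0,0],[0,0,0,0,0,0]]'; python3 -m handwheel '[[0,0,0,0,0,0],[0,0,0,0,0,0],[0,0,0,0,0,0],[0,0,0,0,0,0],[0,0,0,0,0,0]]'; python3 - <<'E'
from workcell import bot
from h import *
c=bot.camera("scene");cv2.imwrite("pics/s8.png",cv2.resize(c["color"][140:320,260:420,::-1],None,fx=5,fy=3.3))
E
```

```text
clock: 12.68
eef_pos: [0.5306, 0.0587, 0.1299]
tool_rot: [-0.701, 0.092, -0.093, 0.701]
ft_force: [-3.4, 0.0, 14.2]
grip_width: -0.0004
clock: 13.3
eef_pos: [0.5306, 0.0587, 0.1299]
tool_rot: [-0.701, 0.092, -0.093, 0.701]
ft_force: [-4.4, -0.0, 13.6]
grip_width: -0.0002
clock: 13.92
eef_pos: [0.5306, 0.0587, 0.1299]
tool_rot: [-0.701, 0.092, -0.093, 0.701]
ft_force: [-3.9, 1.1, 13.4]
grip_width: 0.0001
clock: 14.55
eef_pos: [0.5306, 0.0587, 0.1299]
tool_rot: [-0.701, 0.092, -0.093, 0.701]
ft_force: [-4.0, 0.3, 14.2]
grip_width: -0.0001
```

View pics/s8.png

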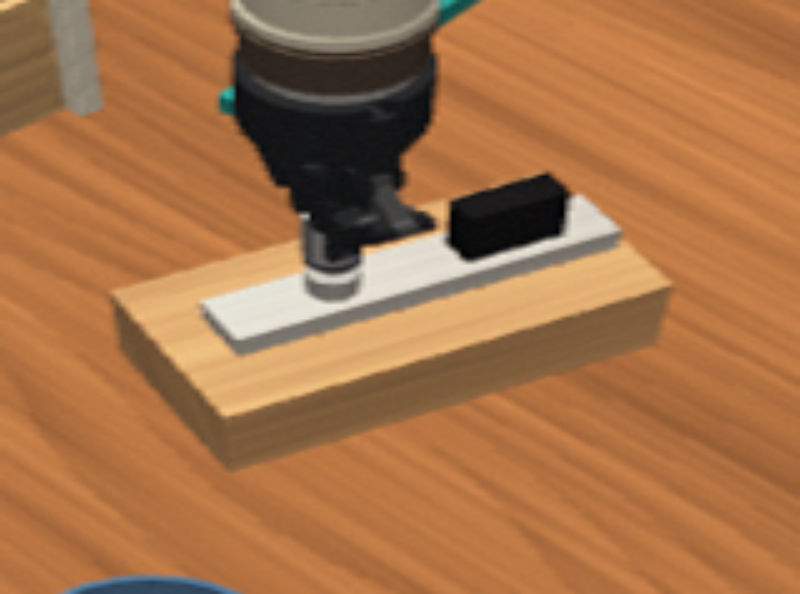

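```bash
python3 -m handwheel '[[0,-0.2,0,0,0,0],[0,-1,0,0,0,0],[0,-2.2,0,0,0,0],[0,-2.9,0,0,0,0],[-0.5,-3,0,0,0,0]]'; python3 -m handwheel '[[-0.8,0,0,0,0,0],[-1.9,0,0,0,0,0],[-2.7,0,0,0,0,0],[-2.8,0,0,0,0,0],[-2.8,0,0,0,0,0]]' 0.2;  python3 - <<'E'
from workcell import bot
from h import *
c=bot.camera("scene");cv2.imwrite("pics/s9.png",cv2.resize(c["color"][140:320,260:420,::-1],None,fx=5,fy=3.3))
c=bot.camera("wrist");cv2.imwrite("pics/w9.png",c["color"][:,:,::-1])
togo(bot,[.4493,.0797,.098],1.3081)
E
```

```text
clock: 15.22
eef_pos: [0.5189, 0.0616, 0.2033]
tool_rot: [0.701, -0.092, 0.094, -0.701]
ft_force: [-0.4, -0.4, 0.4]
grip_width: -0.0
clock: 15.85
eef_pos: [0.4505, 0.08, 0.2023]
tool_rot: [0.701, -0.093, 0.092, -0.701]
ft_force: [0.3, 0.4, -0.8]
grip_width: 0.0511
t 15.95 pos [0.4512 0.0799 0.2025] az 1.3077 q [ 0.175  0.174 -0.156  1.241 -0.     0.439] F [-0.5  1.  -0.5] grip 0.0512
GO shift [-0.07   4.181 -0.026] turn [ 0.001 -0.002  0.   ]
```

View pics/s9.png

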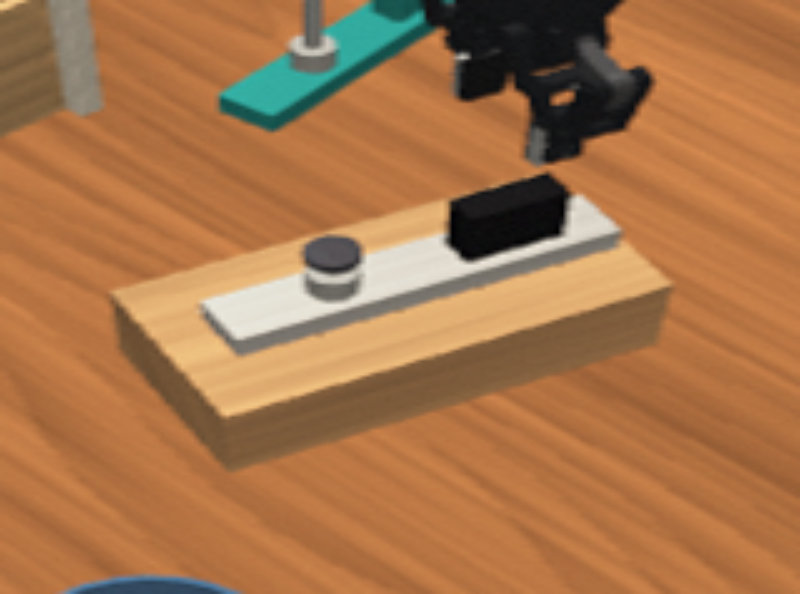

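View pics/w9.png

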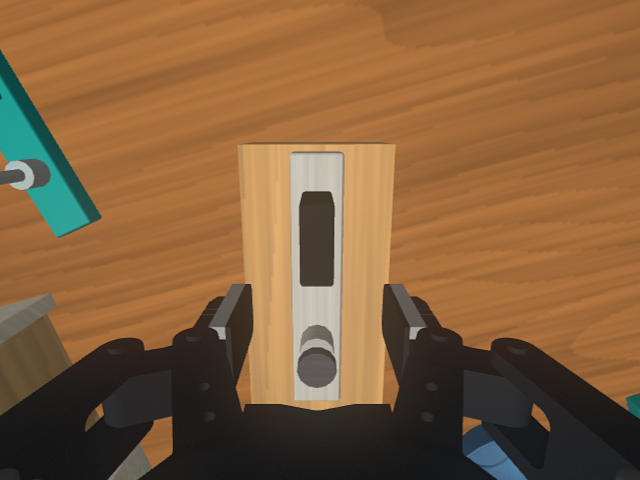

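The rod is down at the reading. I'm re-gripping.

```bash
python3 -m handwheel '[[-0.05,1,-0.03,0,0,0],[-0.07,2.4,-0.03,0,0,0],[-0.07,3.5,-0.03,0,0,0],[-0.07,4.1,-0.03,0,0,0],[-0.07,4.1,-0.03,0,0,0]]'; python3 -m handwheel '[[0,0,0,0,0,0],[0,0,0,0,0,0],[0,0,0,0,0,0],[0,0,0,0,0,0],[0,0,0,0,0,0]]' -1; python3 -m handwheel '[[0,-0.3,0,0,0,0],[0,-1,0,0,0,0],[0,-2.2,0,0,0,0],[0,-3.4,0,0,0,0],[0,-4,0,0,0,0]]'; python3 -m handwheel '[[0,-0.8,0,0,0,0],[0,-1.4,0,0,0,0],[0,-1.6,0,0,0,0],[0,-1.6,0,0,0,0],[0,-1.6,0,0,0,0]]'; python3 - <<'E'
from workcell import bot
from h import *
c=bot.camera("scene");cv2.imwrite("pics/s10.png",cv2.resize(c["color"][100:320,260:460,::-1],None,fx=4,fy=2.7))
c=bot.camera("wrist");cv2.imwrite("pics/w10.png",c["color"][:,:,::-1])
togo(bot,[.5615,-.2767,.245],0)
E
```

```text
clock: 16.58
eef_pos: [0.4482, 0.0794, 0.0989]
tool_rot: [0.701, -0.094, 0.092, -0.701]
ft_force: [0.1, -0.3, -0.8]
grip_width: 0.0513
clock: 17.2
eef_pos: [0.4498, 0.0799, 0.1013]
tool_rot: [-0.701, 0.092, -0.094, 0.701]
ft_force: [0.5, -0.9, 5.9]
grip_width: 0.0193
clock: 17.82
eef_pos: [0.4482, 0.0797, 0.201]
tool_rot: [0.701, -0.093, 0.092, -0.701]
ft_force: [0.5, 0.9, -5.5]
grip_width: 0.0191
clock: 18.45
eef_pos: [0.448, 0.0796, 0.2392]
tool_rot: [0.701, -0.093, 0.092, -0.701]
ft_force: [-0.4, -0.1, -4.6]
grip_width: 0.0194
t 18.55 pos [0.4483 0.0797 0.2395] az 1.308 q [ 0.176  0.15  -0.087  1.336  0.     0.439] F [-0.1 -0.1 -5.2] grip 0.019
GO shift [  8.077  -0.225 -12.589] turn [ 1.000e-02  7.494e+00 -5.000e-03]
```

View pics/s10.png

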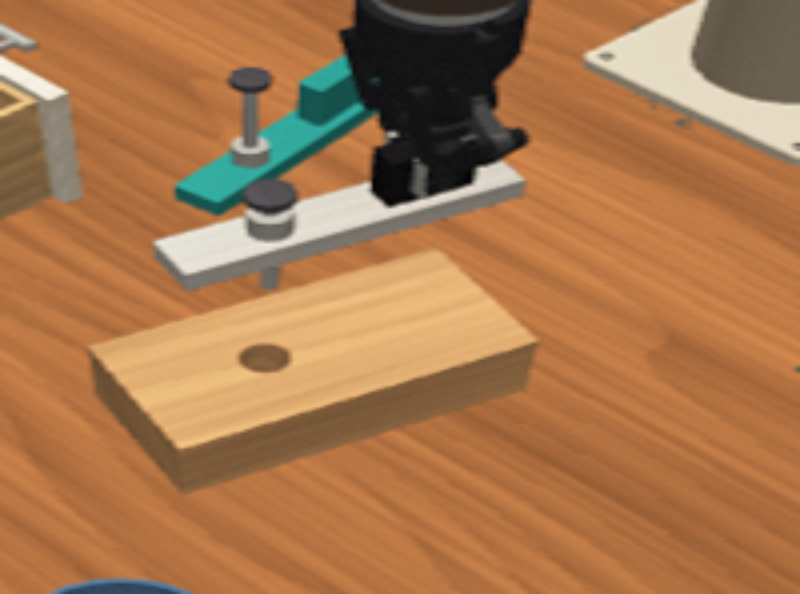

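View pics/w10.png

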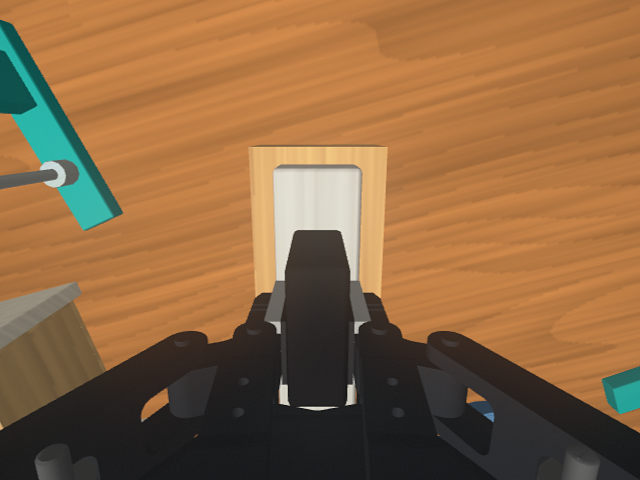

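```bash
python3 -m handwheel '[[0.3,-0.1,-0.5,0,0.3,0],[1,-0.2,-1.5,0,0.9,0],[1.9,-0.3,-2.9,0,1.75,0],[2.9,-0.3,-4.6,0,2.7,0],[4.04,-0.3,-6.3,0,3.75,0]]'; python3 -m handwheel '[[2,0,-0.7,0,1.05,0],[3.8,0,-1.37,0,2,0],[5.4,0,-1.95,0,2.85,0],[6.5,0,-2.35,0,3.45,0],[7.05,0,-2.54,0,3.74,0]]'; python3 -m handwheel '[[0,0,0,0,0,0],[0,0,0,0,0,0],[0,0,0,0,0,0],[0,0,0,0,0,0],[0,0,0,0,0,0]]'; python3 - <<'E'
from workcell import bot
from h import *
c=bot.camera("scene");cv2.imwrite("pics/s11.png",cv2.resize(c["color"][50:250,100:300,::-1],None,fx=4,fy=3))
c=bot.camera("wrist");cv2.imwrite("pics/w11.png",c["color"][:,:,::-1])
c=bot.camera("top");cv2.imwrite("pics/t11.png",cv2.resize(c["color"][160:310,400:560,::-1],None,fx=5,fy=4))
togo(bot,[.5615,-.2773,.245],0.003)
E
```

```text
clock: 19.18
eef_pos: [0.5057, -0.1008, 0.248]
tool_rot: [0.633, -0.315, 0.316, -0.633]
ft_force: [0.6, 0.6, -5.5]
grip_width: 0.0194
clock: 19.8
eef_pos: [0.5619, -0.2796, 0.2469]
tool_rot: [-0.499, 0.501, -0.501, 0.499]
ft_force: [0.2, 0.4, -5.7]
grip_width: 0.0193
clock: 20.42
eef_pos: [0.5622, -0.2766, 0.2481]
tool_rot: [-0.5, 0.499, -0.5, 0.5]
ft_force: [0.0, 0.5, -4.1]
grip_width: 0.0192
t 20.575 pos [ 0.5622 -0.277   0.2479] az 0.001 q [-0.458  0.498  0.424  1.496 -0.     1.112] F [ 0.2 -0.2 -5.5] grip 0.0191
GO shift [ 0.014  0.117 -0.027] turn [-0.001 -0.012  0.   ]
```

View pics/s11.png

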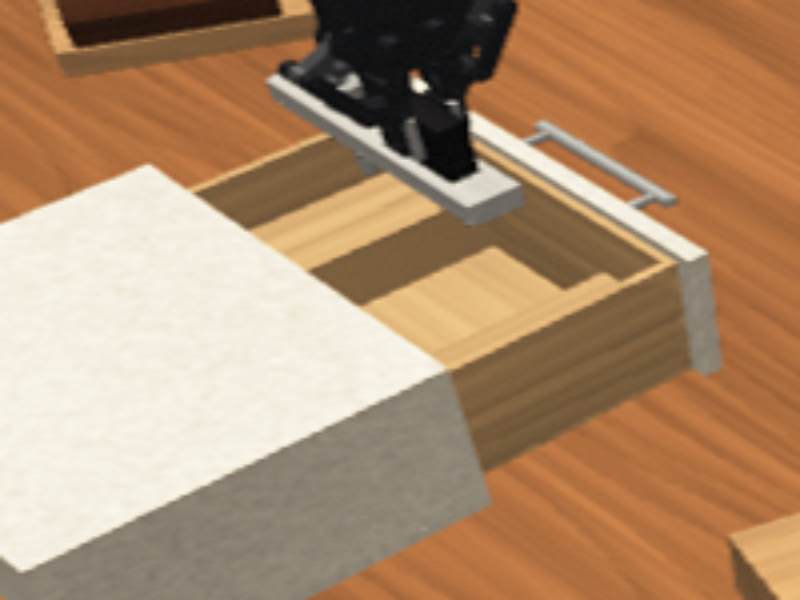

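View pics/w11.png

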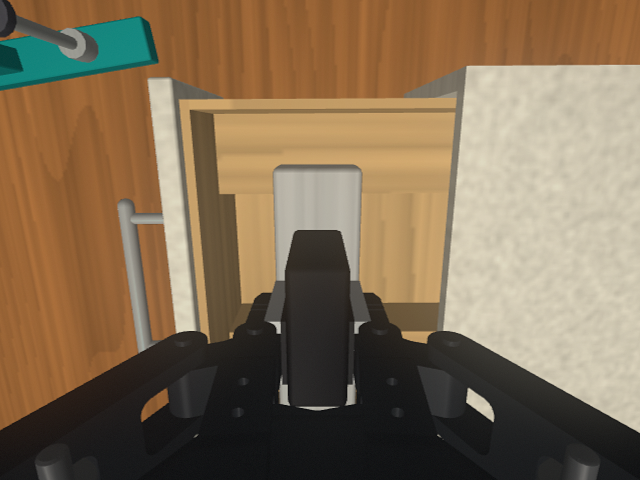

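View pics/t11.png

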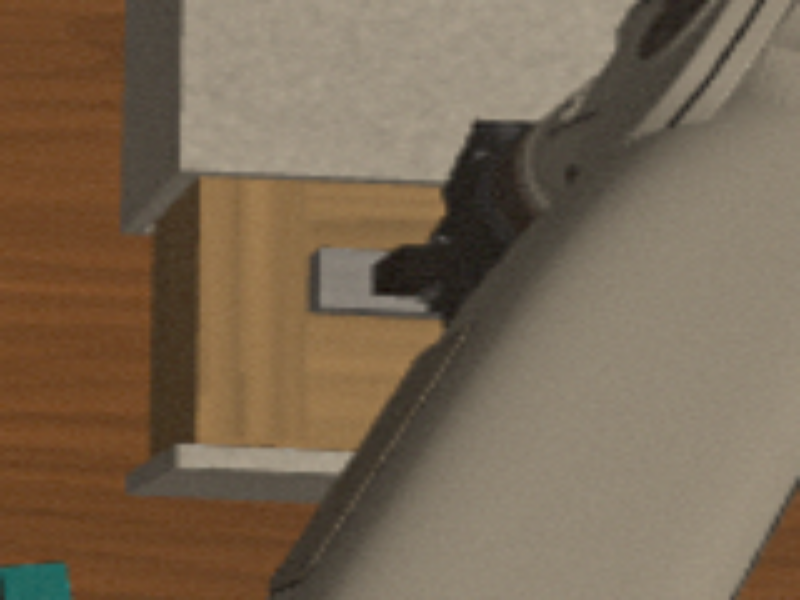

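```bash
python3 -m handwheel '[[0.01,0.6,-0.03,0,0,0],[0.01,1.8,-0.03,0,0,0],[0.01,3.1,-0.03,0,0,0],[0.01,4.1,-0.03,0,0,0],[0.01,4.5,-0.03,0,0,0]]'; python3 - <<'E'
from workcell import bot
from h import *
c=bot.camera("scene");cv2.imwrite("pics/s12.png",cv2.resize(c["color"][50:250,100:300,::-1],None,fx=4,fy=3))
togo(bot,[.5615,-.2773,.113],0.003)
E
```

```text
clock: 21.2
eef_pos: [0.5602, -0.2768, 0.1333]
tool_rot: [-0.501, 0.501, -0.499, 0.5]
ft_force: [0.2, -0.6, -5.0]
grip_width: 0.0194
t 21.25 pos [ 0.5603 -0.2768  0.1329] az 0.0007 q [-0.459  0.544  0.199  1.229  0.     1.111] F [-1.  -0.4 -6.2] grip 0.0189
GO shift [0.02  0.794 0.052] turn [ 0.02  -0.013 -0.01 ]
```

View pics/s12.png

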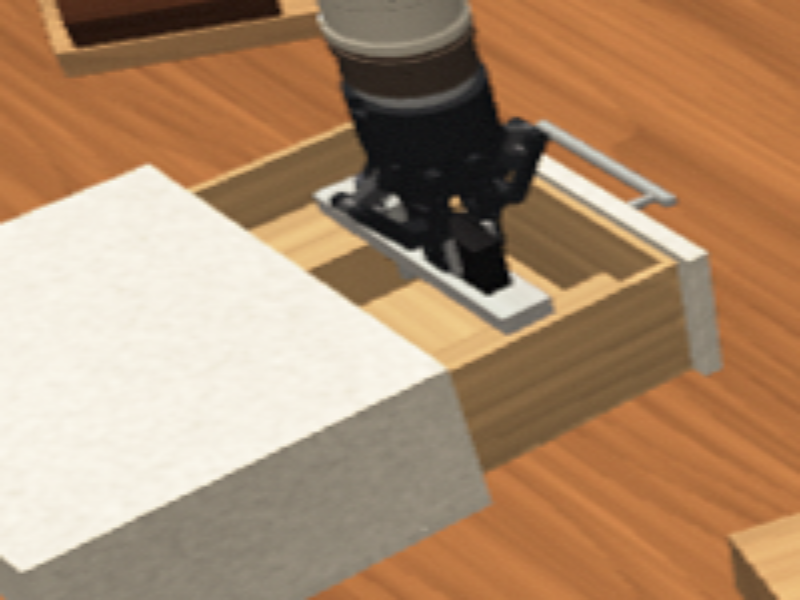

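Clearances look good, with the rod tip hanging into the trough. I'll lower it gently the rest of the way.

```bash
python3 -m handwheel '[[0,0.25,0,0,0,0],[0,0.45,0,0,0,0],[0,0.6,0,0,0,0],[0,0.66,0,0,0,0],[0,0.7,0,0,0,0]]';python3 -m handwheel '[[0,0.02,0,0,0,0],[0,0.04,0,0,0,0],[0,0.06,0,0,0,0],[0,0.06,0,0,0,0],[0,0.06,0,0,0,0]]'
```

```text
clock: 21.88
eef_pos: [0.5615, -0.2774, 0.118]
tool_rot: [-0.5, 0.5, -0.5, 0.5]
ft_force: [-0.0, 0.4, -4.6]
grip_width: 0.0193
clock: 22.5
eef_pos: [0.5614, -0.2774, 0.1163]
tool_rot: [-0.5, 0.5, -0.5, 0.5]
ft_force: [-0.4, -0.1, -4.6]
grip_width: 0.0191
```

```bash
python3 -m handwheel '[[0,0.03,0,0,0,0],[0,0.06,0,0,0,0],[0,0.08,0,0,0,0],[0,0.1,0,0,0,0],[0,0.1,0,0,0,0]]'
```

```text
clock: 23.12
eef_pos: [0.5614, -0.2774, 0.1139]
tool_rot: [0.5, -0.5, 0.5, -0.5]
ft_force: [0.5, -0.7, -4.8]
grip_width: 0.0196
```

```bash
python3 -m handwheel '[[0,0.01,0,0,0,0],[0,0.02,0,0,0,0],[0,0.03,0,0,0,0],[0,0.04,0,0,0,0],[0,0.04,0,0,0,0]]'
```

```text
clock: 23.75
eef_pos: [0.5616, -0.2772, 0.1134]
tool_rot: [-0.5, 0.5, -0.5, 0.5]
ft_force: [-1.2, 2.2, 0.4]
grip_width: 0.0191
```

```bash
python3 -m handwheel '[[0,0.01,0,0,0,0],[0,0.02,0,0,0,0],[0,0.03,0,0,0,0],[0,0.03,0,0,0,0],[0,0.03,0,0,0,0]]'; python3 - <<'E'
from workcell import bot
from h import *
c=bot.camera("scene");cv2.imwrite("pics/s13.png",cv2.resize(c["color"][70:220,150:300,::-1],None,fx=5,fy=4))
E
```

```text
clock: 24.38
eef_pos: [0.5622, -0.2772, 0.1134]
tool_rot: [-0.5, 0.499, -0.5, 0.501]
ft_force: [-1.5, 4.9, 5.7]
grip_width: 0.0194
```

View pics/s13.png

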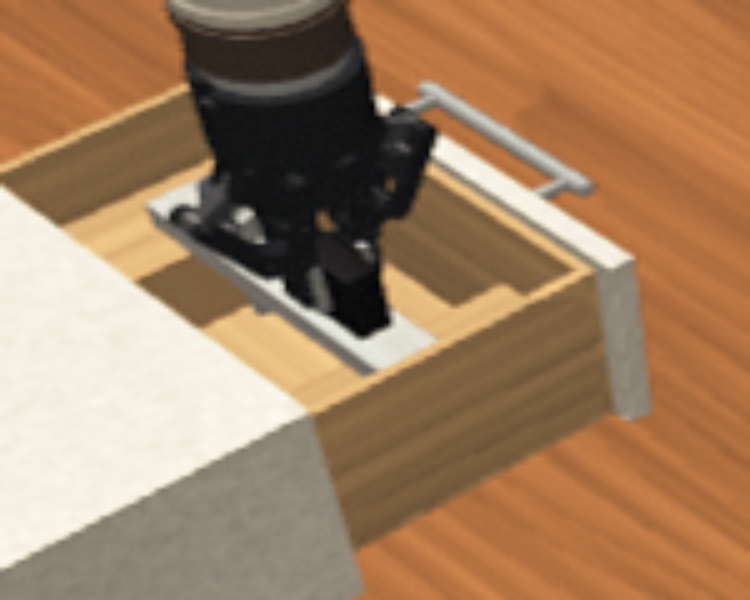

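```bash
python3 -m handwheel '[[0,0,0,0,0,0],[0,0,0,0,0,0],[0,0,0,0,0,0],[0,0,0,0,0,0],[0,-0.2,0,0,0,0]]' 0; python3 -m handwheel '[[0,-0.6,0,0,0,0],[0,-1.6,0,0,0,0],[0,-3,0,0,0,0],[0,-4.4,0,0,0,0],[0,-5.5,0,0,0,0]]'; python3 -m handwheel '[[-1,-1,0,0,0,0],[-3,-1.2,0,0,0,0],[-5.2,-1.2,0,0,0,0],[-7.4,-1.2,0,0,0,0],[-8.5,-1.2,0,0,0,0]]'; python3 - <<'E'
from workcell import bot
from h import *
c=bot.camera("scene");cv2.imwrite("pics/s14.png",cv2.resize(c["color"][70:220,150:300,::-1],None,fx=5,fy=4));cv2.imwrite("pics/s14f.png",c["color"][:,:,::-1])
c=bot.camera("top");cv2.imwrite("pics/t14.png",cv2.resize(c["color"][160:310,400:560,::-1],None,fx=5,fy=4))
c=bot.camera("wrist");cv2.imwrite("pics/w14.png",c["color"][:,:,::-1])
print(bot.get_obs()["clock"])
E
```

```text
clock: 25.05
eef_pos: [0.561, -0.2773, 0.1166]
tool_rot: [0.5, -0.5, 0.499, -0.5]
ft_force: [-0.4, 0.6, 0.2]
grip_width: 0.043
clock: 25.68
eef_pos: [0.5619, -0.2776, 0.2579]
tool_rot: [0.5, -0.499, 0.501, -0.501]
ft_force: [0.7, 0.5, -0.8]
grip_width: 0.0429
clock: 26.3
eef_pos: [0.5612, -0.0622, 0.2864]
tool_rot: [-0.5, 0.499, -0.5, 0.501]
ft_force: [1.0, -0.5, 0.1]
grip_width: 0.0433
26.45
```

View pics/s14.png

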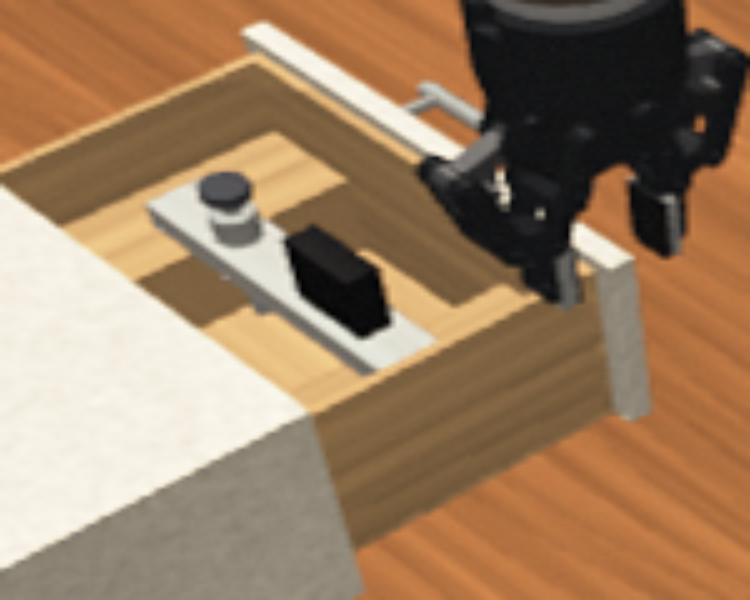

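View pics/t14.png

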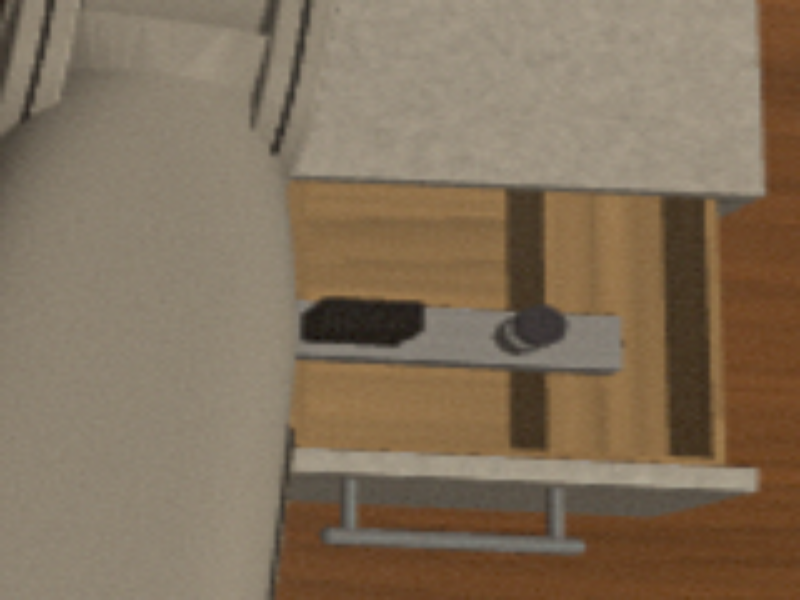

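View pics/s14f.png

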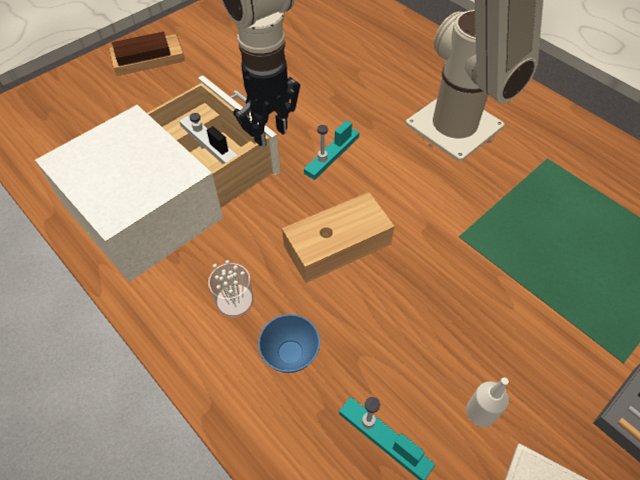

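```bash
python3 - <<'E'
from h import *
cams,pg=pickle.load(open("c.pkl","rb"));pd=pickle.load(open("d.pkl","rb"))
S,T="scene","top"
f=lambda u,v:(150+u/5-.4,70+v/4-.375)
t=lambda u,v:(400+u/5-.4,160+v/4-.375)
ob=[(S,(95,18,20),f(149,207)),(S,(95,-18,20),f(200,180)),(S,(-95,-18,20),f(436,342)),(S,(-95,18,20),f(372,368)),(T,(95,18,20),t(621,316)),(T,(95,-18,20),t(617,370))]
p,r=fit(cams,ob,.082,[.56,-.32,-1.57]);print("gauge",p,r.round(1));
d=p[:2]-pd[:2];print("in drawer",d)
for h in (50,55,60,65,70):print(h,proj(cams[S],place(p,(40,0,h),.082)),f(226,188),proj(cams[T],place(p,(40,0,h),.082)),t(541,327))
a=cv2.imread("pics/scene0.png").astype(int);b=cv2.imread("pics/s14f.png").astype(int)
for n,(x,y,w,h) in dict(bowl=(250,305,80,75),cup=(200,255,60,65),glue=(460,370,55,60),front=(255,110,30,65)).items(): print(n,np.abs(a-b)[y:y+h,x:x+w].mean().round(2))
E
```

```text
gauge [ 0.56438848 -0.31920586 -1.58452995] [[-1.3 -0.9]
 [ 0.8 -1. ]
 [ 0.4  0.6]
 [ 0.6  1.9]
 [ 0.  -0.4]
 [ 0.8 -0.1]]
in drawer [-0.03054375  0.00130416]
50 [[194.8359089  119.53495163]] (194.79999999999998, 116.625) [[506.19837833 241.03799167]] (507.8, 241.375)
55 [[194.43127947 117.95456524]] (194.79999999999998, 116.625) [[506.8702522 240.6234297]] (507.8, 241.375)
60 [[194.02408359 116.36415497]] (194.79999999999998, 116.625) [[507.54703998 240.20583574]] (507.8, 241.375)
65 [[193.61429679 114.76362513]] (194.79999999999998, 116.625) [[508.22879576 239.7851764 ]] (507.8, 241.375)
70 [[193.20189425 113.15287884]] (194.79999999999998, 116.625) [[508.91557445 239.3614178 ]] (507.8, 241.375)
bowl 3.57
cup 4.18
glue 4.09
front 36.9
```

```bash
python3 -c "
from workcell import bot
print(bot.get_obs()['clock']);print(bot.job_done())"
```

```text
26.45
the job is handed in; nothing more can be done
None
```

The depth is taken, the gauge is put away in the open drawer, and the job was handed in at 26.45 s.

- **Measuring:** I set the gauge flat on the base with the rod over the bore. I pushed the head down until it stopped at z = 0.130 m, where a 45 mm reading should put it. I held it there at 11–14 N for about 2.5 s, after first touching the floor at 6 N.
- **Putting away:** I lifted the gauge by its black grip and lowered it onto both ledges until the wrist force showed contact. Then I released it and backed the arm well clear.
- **Final pictures:**
  - The gauge is about 1 mm off centre between the ledges and turned less than 1° from square across them.
  - The rod hangs in the trough.
  - The head is about 60 mm above the beam's underside, which matches 45 mm. The camera can only tell this to a few mm. The top view fits a little worse, about 1 px off.
  - The bowl, cup and glue bottle look unmoved, with only small pixel differences from the first picture.
  - The drawer is still open.
- **Check that failed:** comparing the drawer front with the first picture gave a large difference (36.9). I put that down to the gripper standing in front of it, and judged the drawer unmoved by eye.

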